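Reject one sample slide, tuck the other under the meter's flap and hold it down

TASK

First lay the sample slide with the long bar tag flat in the white reject tray and let go of it. Then take the slide with the round tag by its rib, lay it on the meter's sprung steel bed and slide its whole front edge about 25 mm in under the grey flap without lifting the flap, and press the slide flat so that the bed sinks at least halfway of its 8 mm. Finish while still gripping the slide and holding it pressed down, and do not disturb the other things on the bench.

Things in the scene. Friction and masses are not known exactly. Their poses are not given: they have to be found in the camera images.
- slide_round: the passed slide: aluminium plate 130 mm long (x), 70 wide (y), 5 thick, with a round white tag (28 mm across, 2 high, at x = +10 mm). An upright black grip rib crosses it at x = -35 mm: 12 mm thick in x, 56 long in y, top 41.5 mm above the underside. Origin: centre of the underside, z up. The front edge is at x = +65 mm, the end farther from the rib. 0.12 to 0.24 kg
- slide_bar: the rejected sample slide: same plate, rib, axes and origin as the passed one, but its white tag is a long narrow bar across the plate (10 mm by 60 mm, 2 mm high) instead of a round spot
- slide_round_grip (a point): point in the middle of the passed slide's rib (35 mm behind the slide's origin, 28 mm above its underside), axes as the slide
- slide_bar_grip (a point): the same point on the rejected slide's rib
- corner_left (a point): the passed slide's front corner at x = +65, y = +35 mm, on the underside
- corner_right (a point): the passed slide's front corner at x = +65, y = -35 mm, on the underside
- tray: the reject tray: shallow white open plastic tray, fixed to the bench, 200 mm long (its x), 120 mm wide (its y), walls 4 mm thick and 22 mm high, floor 4 mm thick. Origin: centre of its underside
- flap_edge (a point): point of the white reflectance meter (fixed to the bench): on the top of its steel bed, 30 mm above the bench, below the middle of the grey flap's free edge. x: the level way in, towards the housing; y: along the flap's edge; z up. A fixed stop under the flap ends the way 34 mm beyond this point; the housing (150 mm high, 200 wide) begins 54 mm beyond it
- flap (a joint): angle of the flap in rad: 0 at rest on its own stop, growing as its free edge is lifted; light, it lifts at a touch. The flap is 100 mm wide, 3 mm thick, 55 mm from free edge to hinge, and slopes up at 10 degrees to its hinge on the housing; the underside of its free edge is 8 mm above the unpressed bed
- bed (a joint): how far the sprung bed is pressed down, in m: 0 up, 0.008 at the bottom. It moves straight down without tilting, starts to sink at about 3.5 N and takes 0.9 N more per mm (about 11 N at the bottom). The bed is 90 mm wide and reaches from 111 mm before the flap_edge point to 29 mm beyond it
- dish: bystander: open steel dish, 64 mm across, 22 mm high; origin under its centre
- plunger: bystander: brass powder plunger, 46 mm across, 58 mm high; origin under its centre
- cap: bystander: aluminium disc, 48 mm across, 8 mm high; origin under its centre
- jar: bystander: small jar, 48 mm across, 60 mm high; origin under its centre
- brush: bystander: brush 180 mm long lying along its x; origin under its middle
- pen: bystander: black pen 130 mm long, 11 mm thick, lying along its x; origin under its middle
There are look-alikes about, which are no part of the job. Of the things that look like the tray, the larger one is meant. Leave any blue or orange look-alike of the slide_round alone.

How it is judged:
By the outcome, as a careful person would: the job done as asked, in the order asked, and still so for the second after the job is handed in, while the arm keeps its last pose, push and grip.
It also fails if it takes over 64 s, if anything falls off the work surface, if the arm or the gripper's body presses on something with over 40 N, if the wrist force passes 120 N, or if a joint passes its speed limit or range.

ROBOT

A 6-joint arm with a two-finger parallel gripper is mounted at the origin on the work surface. World frame = base frame: x ahead of the robot, y to its left, z up, the work surface at z = 0. Lengths are in m, angles in rad, forces in N, time in s.
With the tool pointing down it reaches from about 0.35 to 0.975 m from the base axis. Payload 4.9 kg.
Tool frame: the origin (TCP) lies at the centre of the arm's flange, where the gripper is bolted on; the fingertips stand 173 mm ahead of it and the grasp point (between the pads) lies 155 mm ahead of it (r.finger_overhang is the distance from the TCP to the fingertips, in m); z points along the fingers, y is the line along which they close (so a half turn about z gives the same grasp; the last joint's range is limited). The gripper opens to 85 mm and grips with 20 to 120 N. Pads are 22 mm wide; open, the fingers measure 114 mm over their backs; the gripper's body (76 mm by 85 mm) begins 54 mm behind the grasp point. The pads swing forward as they close: fully open they stand 13 mm farther back than shut.
Start: joints at [1.102, 0.053, 1.613, -0, 1.476, -0.119], TCP at [0.214, 0.587, 0.405] pointing down, gripper open.
Joint ranges: [-3.01, 3.01], [-1.01, 2.22], [0.06, 2.58], [-1.02, 4.17], [0.09, 2.62], [-3.14, 3.14]. Speed limits (rad/s): [2.57, 2.57, 3.14, 3.14, 3.14, 3.14].

INTERFACE

Orientations are given as [roll, pitch, yaw] about the fixed x, y, z axes, in that order (R = Rz(yaw) Ry(pitch) Rx(roll)).
In Python, from plant import r gives the robot as it stands. Calls block until the motion is done:
- r.move_ptp(position, orientation): joint-space move of the TCP to a pose.
- r.movel(position, rotation=None, velocity=0.15): straight line of the TCP; rotation=None keeps the orientation; velocity is the mean speed in m/s.
- r.move_joints(angles): joint-space move.
- r.grip(opening, strength=None): finger opening in m; strength is the grip in N (None keeps the last); returns when the fingers have stopped.
- r.pause(seconds).
- r.ik(position, orientation): joint angles nearest the present ones, or None.
- r.get_image(name): name is "scene" or "side" or "wrist"; returns a dict with "pixels" (480x640x3 uint8, blue, green, red), "K" (3x3 intrinsics, pixels), "R" (3x3) and "t" (3): a world point X has camera coordinates R X + t. Camera axes: x right, y down, z forward; pixel columns grow to the right and rows downward; lengths in m; the calibration is good to about 2 mm. A picture is of the moment at which its call begins. There is no depth.
A pose or a line that the arm cannot do raises r.Unreachable and nothing moves.
- r.hand_in(): hands the job in; it is judged then, once.
Readings, each from a call of its own:
- r.read_time(): time.
- r.read_q(): joint angles.
- r.read_joint_vel(): joint speeds.
- r.read_effort(): joint torques, N m.
- r.read_ee_pos(): TCP position.
- r.read_ee_rot(): TCP orientation.
- r.read_force(): force on the tool from outside, world axes, zero at the start.
- r.read_torque(): the same for the moment, N m.
- r.read_gripper_width(): finger opening in m.
- r.read_grasp_force(): force on a finger pad.
Only numpy, scipy, OpenCV 4.12 (cv2) and the standard library are available. Lean on these libraries where they do the work, as an engineer would, in place of code of your own. Each camera call takes 0.05 s, during which the arm holds its last target. There are 200 camera calls.

## Working session

There is one attempt and no reset: what is moved stays moved. The work goes in short steps, each a Python script; the robot and the scene stay as the last script left them, time stands still between calls to the robot, and variables do not carry over. Pictures are saved under pics/ and viewed, at most 13 in all, crops included, and the job is handed in when it is done.

```bash
mkdir -p pics; ls; python3 - <<'E'
from plant import r
import cv2,pickle
d={}
for n in("scene","side","wrist"):
    im=r.get_image(n); d[n]=im; cv2.imwrite(f"pics/{n}0.png",im["pixels"])
    R,t=im["R"],im["t"]; print(n,(-R.T@t).round(3),im["K"][0,0])
pickle.dump(d,open("im0.pkl","wb"))
E
```

```text
pics
scene [1.06  0.341 0.848] 508.1520880854081
side [-0.072 -0.685  0.877] 568.2457782363808
wrist [0.152 0.611 0.373] 351.58706675654815
```

View pics/scene0.png

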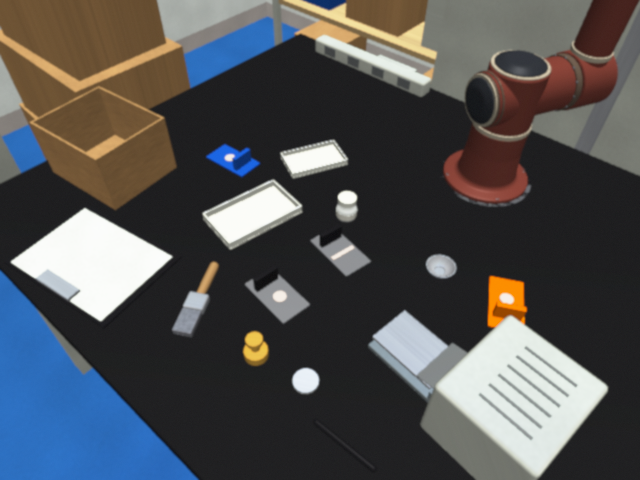

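View pics/side0.png

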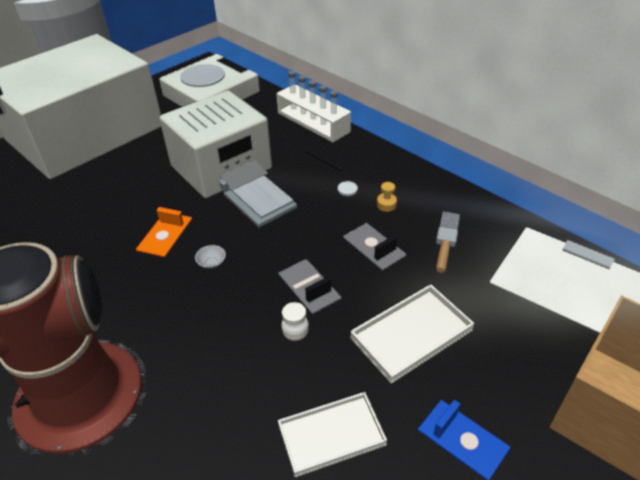

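The scene view shows slide_bar at about (341,250), slide_round (278,296), the large tray (252,213), and the meter bed (410,345) with the flap near (445,368). The orange and blue slides and the small tray are decoys. I'll enlarge the views to pick exact corners.

```bash
cat > crop.py <<'E'
import cv2,numpy as np
def crop(px,x0,y0,w,h,s):
    c=cv2.resize(px[y0:y0+h,x0:x0+w],None,fx=s,fy=s,interpolation=cv2.INTER_CUBIC)
    c=np.clip(c.astype(float)*1.25+25,0,255).astype(np.uint8)
    for x in range(-(-x0//10)*10,x0+w,10):
        cv2.line(c,((x-x0)*s,0),((x-x0)*s,6),(0,255,255),1); 
        if x%20==0: cv2.putText(c,str(x),((x-x0)*s,16),0,.35,(0,255,255),1)
    for y in range(-(-y0//10)*10,y0+h,10):
        cv2.line(c,(0,(y-y0)*s),(6,(y-y0)*s),(0,255,255),1)
        if y%20==0: cv2.putText(c,str(y),(8,(y-y0)*s+4),0,.35,(0,255,255),1)
    return c
E
python3 - <<'E'
import pickle,cv2,numpy as np
from crop import crop
d=pickle.load(open("im0.pkl","rb"))
A=d["scene"]["pixels"];B=d["side"]["pixels"]
cv2.imwrite("pics/c1.png",np.vstack([crop(A,240,222,140,104,5)[:, :],])) 
cv2.imwrite("pics/c2.png",np.hstack([crop(A,360,300,130,100,3),crop(B,210,150,95,100,3)]) if 0 else np.hstack([crop(A,362,305,110,140,4),crop(B,214,140,86,140,4)]))
cv2.imwrite("pics/c3.png",crop(B,274,218,136,97,5))
E
```

```text
(no output)
```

View pics/c1.png

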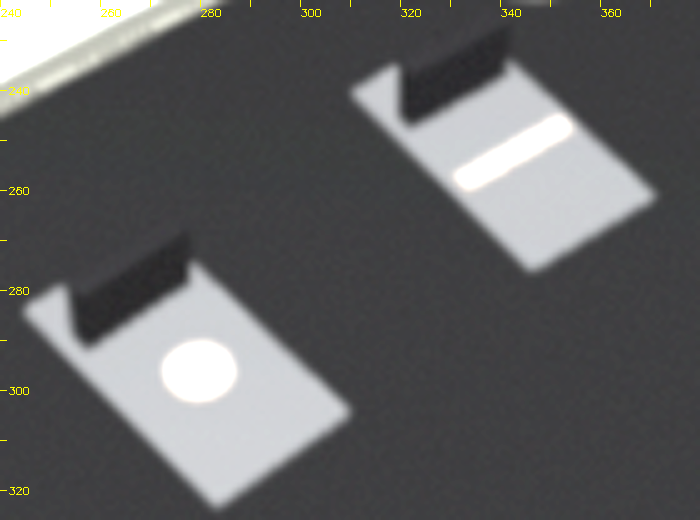

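View pics/c2.png

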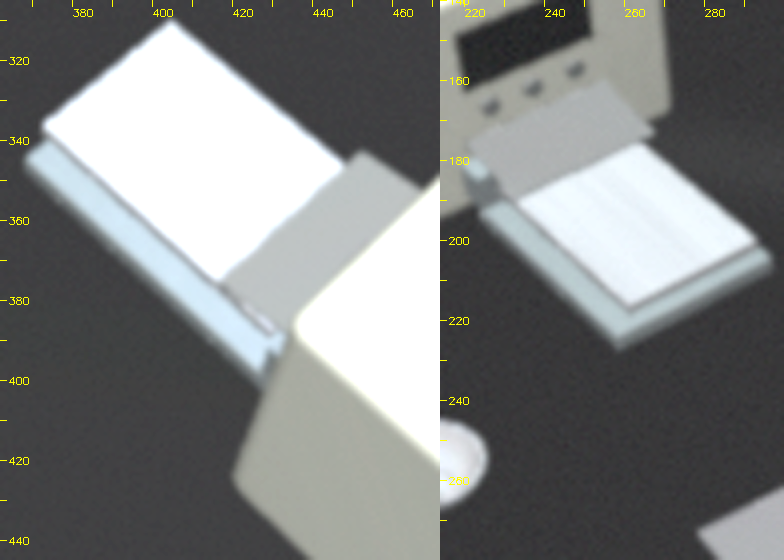

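View pics/c3.png

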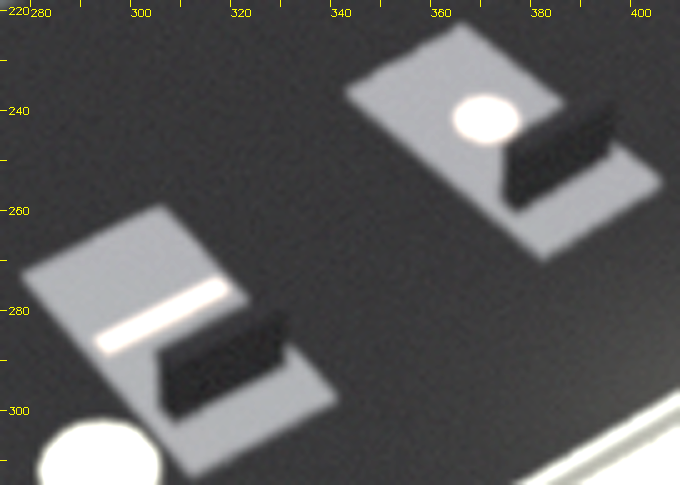

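The crops show both slides with their ribs at the rear end, and the bed corners and flap-edge corners in both views. Next I'll fit the poses: silhouettes for the slides and tray, corner points for the meter.

```bash
cat > vis.py <<'E'
import cv2,numpy as np
from scipy.optimize import minimize,least_squares
def proj(im,X):
    c=np.asarray(X)@im["R"].T+im["t"]; p=c@im["K"].T; return p[:,:2]/p[:,2:]
def unproj(im,uv,z):
    C=-im["R"].T@im["t"]; d=im["R"].T@np.linalg.inv(im["K"])@np.array([*uv,1.]); return C+d*(z-C[2])/d[2]
def place(P,p): 
    c,s=np.cos(p[2]),np.sin(p[2]); P=np.asarray(P,float); return np.c_[p[0]+c*P[:,0]-s*P[:,1],p[1]+s*P[:,0]+c*P[:,1],P[:,2]]
def box(x0,x1,y0,y1,z0,z1): return [(x,y,z) for x in(x0,x1) for y in(y0,y1) for z in(z0,z1)]
PL=box(-.065,.065,-.035,.035,0,.005); RIB=box(-.041,-.029,-.028,.028,.005,.0415); TRAY=box(-.1,.1,-.06,.06,0,.022)
S=4
def hull(m,im,X,v):
    q=((proj(im,X)+.5)*S-.5)*16
    cv2.fillConvexPoly(m,cv2.convexHull(q.round().astype(np.int32)),v,shift=4)
def fit(ims,p0,body,hole,thr,z0=0):
    def cost(p):
        e=0
        for im in ims:
            g=im["pixels"].min(2).astype(float)
            u=proj(im,place(body,p0)); a=np.maximum(u.min(0).astype(int)-6,0); b=u.max(0).astype(int)+7
            m=np.zeros((480*S,640*S),np.uint8); hull(m,im,place(body,p)+[0,0,z0],255)
            if hole: hull(m,im,place(hole,p)+[0,0,z0],0)
            m=cv2.resize(m,(640,480),interpolation=cv2.INTER_AREA)/255.
            o=np.clip((g-thr[0])/(thr[1]-thr[0]),0,1)
            sl=np.s_[a[1]:b[1],a[0]:b[0]]; e+=((m-o)[sl]**2).sum()
        return e
    sx=np.array([[0,0,0],[.008,0,0],[0,.008,0],[0,0,.1]])+p0
    R=minimize(cost,p0,method="Nelder-Mead",options=dict(initial_simplex=sx,xatol=1e-4,fatol=.01))
    return R.x,R.fun
E
python3 - <<'E'
import pickle
from vis import *
d=pickle.load(open("im0.pkl","rb")); A,B=d["scene"],d["side"]
def init(front,rear,z=.003):
    f=np.mean([unproj(A,u,z) for u in front],0)[:2]; q=unproj(A,rear,z)[:2]; return f,q
o=np.array([240,222]); px=lambda c:o+np.array(c)/5-.4
for n,f,tag,k in(("round",[(218,509),(352,410)],(199,370),.01),("bar",[(532,272),(657,195)],(513,152),0.01)):
    F=np.mean([unproj(A,px(c),.003) for c in f],0)[:2]; T=unproj(A,px(tag),.007)[:2]
    h=F-T; yaw=np.arctan2(h[1],h[0]); p0=np.array([*(F-.065*np.array([np.cos(yaw),np.sin(yaw)])),yaw])
    print(n,"init",p0.round(4),"tag->front",np.linalg.norm(h).round(4))
    for ims in([A,B],[A],[B]):
        print(*[v for v in fit(ims,p0,PL,RIB,(45,120))])
# pixel levels
print(A["pixels"][310,285],A["pixels"][330,250],B["pixels"][330,400],A["pixels"][215,250])
# tray
Tc=unproj(A,(252,213),.01); e=unproj(A,(204,212),.022)-unproj(A,(271,183),.022)
for ims in([A,B],[A],[B]): print("tray",*fit(ims,np.array([Tc[0],Tc[1],np.arctan2(e[1],e[0])]),TRAY,None,(60,140)))
# meter
M=np.array([(-.111,.045,.03),(-.111,-.045,.03),(0,.05,.0395),(0,-.05,.0395)])
a=np.array([(372.4,336.1),(404.6,309.6),(417.1,374.1),(452.1,342.6)]); b=np.array([(261.1,216.6),(292.9,199.6),(233.1,189.1),(267.4,172.1)])
for im,q in((A,a),(B,b)): print([unproj(im,u,z).round(4).tolist()[:2] for u,z in zip(q,M[:,2])])
E
```

```text
round init [ 0.6348 -0.1332  1.4476] tag->front 0.055
[ 0.63530962 -0.13356358  1.45032915] 116.02345497885429
[ 0.63428577 -0.1342743   1.43345296] 11.700994386774319
[ 0.63807963 -0.13272746  1.45003486] 36.070655901576316
bar init [ 0.4563 -0.1119  1.3914] tag->front 0.0551
[ 0.45593243 -0.11228079  1.36027309] 497.0100096885813
[ 0.4542436  -0.11295102  1.36354644] 27.83275663206459
[ 0.45780353 -0.11170344  1.37576165] 421.61304544405994
[154 151 150] [34 36 39] [231 239 240] [248 252 252]
tray [ 0.50548133 -0.33885326 -0.1921075 ] 190.33824328383315
tray [ 0.50252724 -0.33898415 -0.20028799] 80.84269908208381
tray [ 0.50625206 -0.33892654 -0.19479937] 45.740853698096885
[[0.6004, 0.0858], [0.5104, 0.0969], [0.6162, 0.1946], [0.5201, 0.2076]]
[[0.5111, 0.0939], [0.6016, 0.085], [0.524, 0.207], [0.6236, 0.1974]]
```

```bash
cat > mv.py <<'E'
from plant import r
import numpy as np,pickle,cv2
pi=np.pi
w=lambda a:(a+pi)%(2*pi)-pi
bar=np.array([.456,-.1123,1.366]); rnd=np.array([.636,-.1335,1.443]); tray=np.array([.505,-.339,-.195]); met=np.array([.571,.2015,1.455])
def tcp(slide,z,k):   # TCP pose gripping a slide with pose (x,y,yaw), underside at z; k=+1/-1 chooses the half turn
    c,s=np.cos(slide[2]),np.sin(slide[2])
    return [slide[0]-.035*c,slide[1]-.035*s,z+.028+.155],[pi,0,w(slide[2]+k*pi/2)]
E
python3 - <<'E'
from mv import *
t2=tray.copy(); t2[2]+=pi
ms=np.array([met[0]-.04*np.cos(met[2]),met[1]-.04*np.sin(met[2]),met[2]])
print(r.read_ee_rot())
for n,s in(("bar",bar),("tray",tray),("tray2",t2),("rnd",rnd),("met",ms)):
    for k in(1,-1):
        q=r.ik(*tcp(s,.12,k)); print(n,k,None if q is None else np.round(q,2))
r.grip(.045,60)
r.move_ptp(*tcp(bar,.15,-1 if r.ik(*tcp(bar,.15,-1)) is not None and abs(r.ik(*tcp(bar,.15,-1))[5])<1.6 else 1))
im=r.get_image("wrist"); pickle.dump(im,open("w1.pkl","wb")); cv2.imwrite("pics/w1.png",im["pixels"])
print(r.read_time(),r.read_q())
E
```

```text
[-3.13996691e+00 -1.93081628e-04  2.79173699e+00]
bar 1 [-0.47 -0.24  2.06  0.    1.32 -1.84]
bar -1 [-0.47 -0.24  2.06 -0.    1.32  1.3 ]
tray 1 [-0.74  0.02  1.82  0.    1.3  -0.55]
tray -1 [-0.74  0.02  1.82 -0.    1.3   2.59]
tray2 1 [-0.69  0.17  1.66 -0.    1.31  2.65]
tray2 -1 [-0.69  0.17  1.66  0.    1.31 -0.49]
rnd 1 [-0.37  0.2   1.63  0.    1.31 -1.82]
rnd -1 [-0.37  0.2   1.63 -0.    1.31  1.32]
met 1 [ 0.09  0.02  1.82  0.    1.3  -1.36]
met -1 [ 0.09  0.02  1.82 -0.    1.3   1.78]
3.4 [-4.72270119e-01 -2.71281737e-01  2.03286394e+00  1.27353596e-04
  1.37990713e+00  1.30216561e+00]
```

View pics/w1.png

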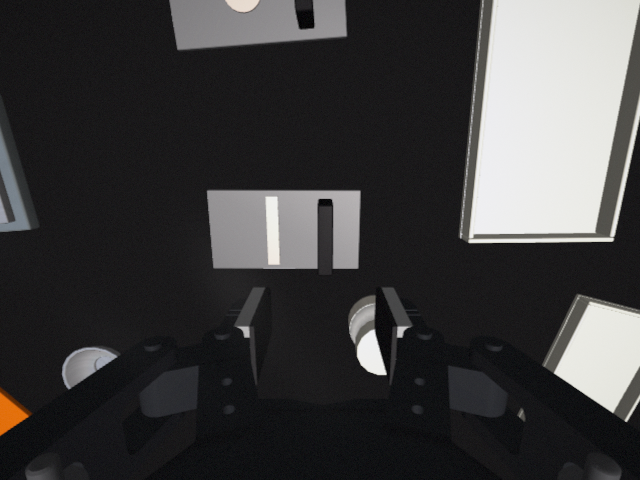

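The wrist view shows slide_bar square to the gripper with corners at (208,190), (360,191), (358,268) and (214,268). The jar stands near the finger plane at about (370,335), so I'll compute its clearance and refine the slide fit.

```bash
python3 - <<'E'
from vis import *; import pickle
from mv import bar,rnd,tray
im=pickle.load(open("w1.pkl","rb")); d=pickle.load(open("im0.pkl","rb"))
print(fit([im],bar,PL,RIB,(45,90)))
print([unproj(im,u,.005).round(4)[:2].tolist() for u in((208,190),(360,191),(358.5,268),(214,268))])
# round slide's visible front/side edge, tray near short wall
print("rnd edge", unproj(im,(179,49),.004).round(4), unproj(im,(347,37),.004).round(4), place([(.065,-.035,0),(-.065,-.035,0),(.065,.035,0),(-.065,.035,0)],rnd).round(4))
print("tray edge",unproj(im,(461,237),.022).round(4),unproj(im,(614,236),.022).round(4),place(TRAY,tray)[::2].round(4)[:, :2].tolist())
g=bar[:2]-.035*np.array([np.cos(bar[2]),np.sin(bar[2])])
for nm,uv in(("scene",(346.5,197)),("side",(294,311))):
    J=unproj(d[nm],uv,.058)[:2] ; v=J-g; c,s=np.cos(bar[2]),np.sin(bar[2]); print("jar",J,"in grip frame x,y",c*v[0]+s*v[1],-s*v[0]+c*v[1])
J=unproj(im,(377,352),.06)[:2];print(J)
E
```

```text
(array([ 0.45425787, -0.11198315,  1.36492043]), np.float64(82.65944209492076))
[[0.5014, -0.0571], [0.4746, -0.1823], [0.4074, -0.1689], [0.4336, -0.0424]]
rnd edge [ 0.609  -0.0658  0.004 ] [ 0.591  -0.1932  0.004 ] [[ 0.679  -0.0735  0.    ]
 [ 0.6624 -0.2024  0.    ]
 [ 0.6096 -0.0646  0.    ]
 [ 0.593  -0.1935  0.    ]]
tray edge [ 0.4229 -0.2557  0.022 ] [ 0.3982 -0.379   0.022 ] [[0.3953, -0.3785], [0.4185, -0.2608], [0.5915, -0.4172], [0.6147, -0.2995]]
jar [ 0.35685512 -0.17476973] in grip frame x,y -0.04632713769348657 0.08436866041129958
jar [ 0.35943789 -0.17421041] in grip frame x,y -0.04525425230495618 0.08195361828041665
[ 0.35613364 -0.16892438]
```

```bash
sed -i 's/bar=np.array(\[.456,-.1123,1.366\])/bar=np.array([.4548,-.1121,1.365])/; s/tray=np.array(\[.505,-.339/tray=np.array([.5065,-.338/' mv.py; python3 - <<'E'
from mv import *
K=-1
t=tray.copy(); t[2]+=pi
r.move_ptp(*tcp(bar,.05,K)); r.movel(tcp(bar,.0,K)[0],velocity=.08)
print("F",r.read_force()); r.grip(0,60); print("w",r.read_gripper_width(),r.read_grasp_force())
r.movel(tcp(bar,.12,K)[0],velocity=.15); print("held",r.read_gripper_width(),r.read_force())
r.move_ptp(*tcp(t,.12,K)); f0=r.read_force()
r.movel(tcp(t,.02,K)[0],velocity=.12)
for z in(.010,.007,.0055,.0045,.004,.0035):
    r.movel(tcp(t,z,K)[0],velocity=.03); f=r.read_force()-f0; print(z,f.round(2))
    if f[2]>1.5: break
r.grip(.035); r.pause(.2); r.movel(tcp(t,.12,K)[0],velocity=.15)
print(r.read_time(),r.read_force())
for n in("scene","side"):
    im=r.get_image(n); pickle.dump(im,open(n+"2.pkl","wb"))
r.move_ptp(*tcp(rnd,.15,K)); im=r.get_image("wrist"); pickle.dump(im,open("w2.pkl","wb"))
a=pickle.load(open("scene2.pkl","rb"))["pixels"][120:330,190:400]
cv2.imwrite("pics/m2.png",np.hstack([cv2.resize(a,(400,400)),cv2.resize(im["pixels"],(400,300))]) if 0 else np.hstack([cv2.resize(a,(300,300)),cv2.resize(im["pixels"],(400,300))]))
from vis import *
print(fit([im],rnd,PL,RIB,(45,90)),r.read_time())
E
```

```text
F [-0.19801914 -0.21887379 -0.15549563]
w 0.01089361197136798 59.16118562221527
held 0.010995037817793773 [-0.80222153  0.43444868 -3.14622079]
0.01 [ 0.02 -0.79 -0.21]
0.007 [-0.78 -0.8  -0.23]
0.0055 [-0.6  -1.66  0.35]
0.0045 [-0.79 -0.35  0.53]
0.004 [-1.54 -0.13  6.04]
11.525 [ 0.74015353  1.29347319 -0.85867171]
(array([ 0.6342743 , -0.13315515,  1.4341943 ]), np.float64(130.54890341321715)) 13.2667
```

View pics/m2.png

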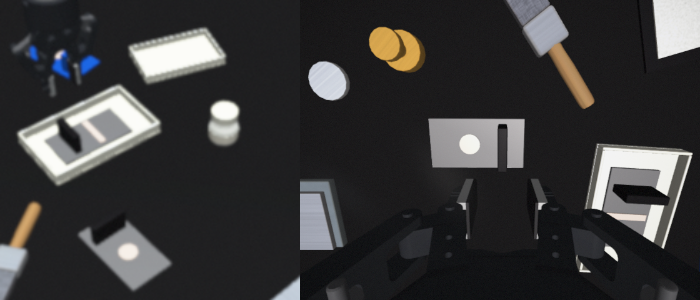

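The left picture shows slide_bar flat inside the large tray and released. The right one shows slide_round clear under the gripper. Before picking it up, I'll look at the meter with the wrist camera.

```bash
sed -i 's/rnd=np.array(\[[^]]*\])/rnd=np.array([.635,-.1333,1.437])/' mv.py; python3 - <<'E'
from mv import *
from crop import crop
c,s=np.cos(met[2]),np.sin(met[2])
p,o=tcp(np.array([met[0]-.03*c,met[1]-.03*s,met[2]]),.18,-1); r.move_ptp(p,o)
im=r.get_image("wrist"); pickle.dump(im,open("w3.pkl","wb")); print(r.read_time())
g=crop(im["pixels"],120,60,266,200,3); cv2.imwrite("pics/w3.png",g)
from vis import proj,place
print(proj(im,place([(-.111,.045,.03),(-.111,-.045,.03),(0,.05,.038),(0,-.05,.038)],met)).round(1))
E
```

```text
14.5167
[[373.3 275.8]
 [377.1 175.7]
 [250.4 284.4]
 [243.6 170.5]]
```

View pics/w3.png

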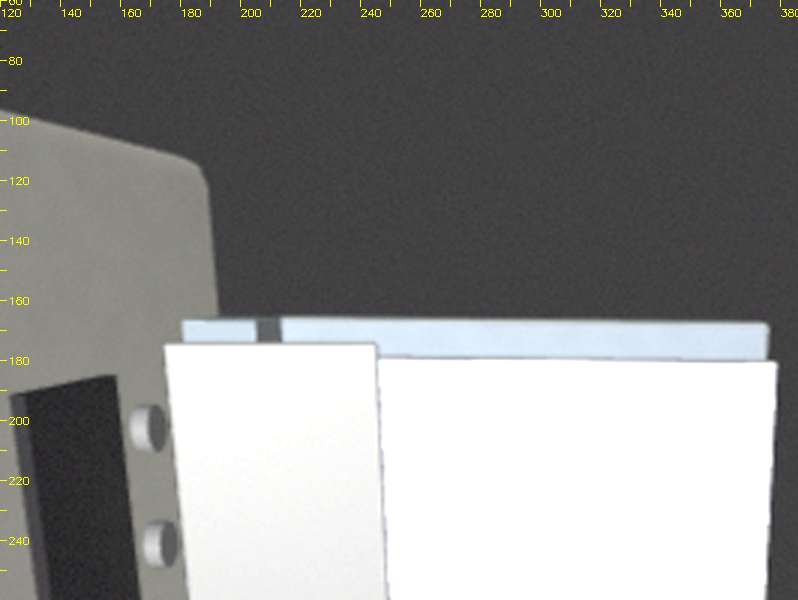

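The flap's free-edge corner is at (245,174) and the bed corner at (378.7,180.3). Both are about 4 px lower in the image than predicted, so the meter estimate is off sideways. I'll check the opposite edge numerically and refit with all cameras.

```bash
python3 - <<'E'
from vis import *; import pickle
from mv import met
im=pickle.load(open("w3.pkl","rb")); g=im["pixels"].astype(int)
for u in(225,300,340): print(u,[(v,g[v].tolist()[u]) for v in range(170,184,1)][::3],"low",[(v,g[v,u].tolist()) for v in range(262,300,3)])
for v in(200,240,270): print(v,"flap edge u",[int(x) for x in g[v,238:256].sum(1)],"bed end",[int(x) for x in g[v,368:384].sum(1)])
d=pickle.load(open("im0.pkl","rb"))
M=np.array([(-.111,.045,.03),(-.111,-.045,.03),(0,.05,.0395),(0,-.05,.0395)])
a=np.array([(372.4,336.1),(404.6,309.6),(417.1,374.1),(452.1,342.6)])[[1,0,3,2]] if 0 else np.array([(372.4,336.1),(404.6,309.6),(417.1,374.1),(452.1,342.6)])
b=np.array([(261.1,216.6),(292.9,199.6),(233.1,189.1),(267.4,172.1)])
# +y of meter is towards -x world: scene order is right-first, side order left-first
sA=[1,0,3,2]; 
res=lambda p,W=1:np.r_[(proj(d["scene"],place(M[sA],p))-a).ravel(),(proj(d["side"],place(M,p))-b).ravel()]
print(least_squares(res,met,x_scale=[.01,.01,.1]).x)
for n,f in(("scene",lambda p:(proj(d["scene"],place(M[sA],p))-a).ravel()),("side",lambda p:(proj(d["side"],place(M,p))-b).ravel())):
    s=least_squares(f,met,x_scale=[.01,.01,.1]); print(n,s.x,s.fun.round(1))
E
```

```text
225 [(170, [183, 172, 159]), (173, [170, 159, 148]), (176, [187, 187, 188]), (179, [185, 187, 186]), (182, [186, 187, 188])] low [(262, [169, 171, 172]), (265, [172, 173, 172]), (268, [168, 171, 169]), (271, [169, 170, 169]), (274, [169, 170, 170]), (277, [166, 167, 167]), (280, [166, 167, 167]), (283, [167, 168, 167]), (286, [163, 164, 164]), (289, [143, 142, 142]), (292, [58, 56, 57]), (295, [57, 55, 56]), (298, [53, 52, 53])]
300 [(170, [181, 169, 156]), (173, [183, 172, 158]), (176, [181, 169, 157]), (179, [142, 136, 136]), (182, [223, 210, 206])] low [(262, [222, 208, 204]), (265, [218, 203, 199]), (268, [223, 211, 207]), (271, [220, 205, 200]), (274, [218, 203, 199]), (277, [219, 205, 201]), (280, [173, 162, 151]), (283, [33, 32, 33]), (286, [35, 35, 35]), (289, [35, 34, 35]), (292, [36, 34, 34]), (295, [35, 35, 36]), (298, [36, 36, 34])]
340 [(170, [179, 167, 153]), (173, [178, 167, 155]), (176, [178, 166, 154]), (179, [146, 139, 131]), (182, [223, 210, 205])] low [(262, [223, 210, 206]), (265, [217, 202, 196]), (268, [223, 210, 206]), (271, [215, 200, 196]), (274, [216, 202, 
[... 257 characters left out ...]
 641, 641, 644, 641, 640, 642] bed end [639, 634, 634, 636, 639, 637, 632, 632, 634, 519, 277, 97, 106, 96, 103, 104]
240 flap edge u [531, 531, 529, 527, 525, 527, 526, 529, 529, 495, 424, 546, 617, 621, 619, 618, 618, 622] bed end [632, 639, 633, 632, 635, 637, 638, 496, 247, 104, 98, 98, 109, 89, 92, 99]
270 flap edge u [506, 508, 510, 512, 508, 508, 507, 507, 507, 507, 511, 401, 540, 634, 635, 636, 638, 637] bed end [625, 622, 626, 626, 625, 655, 437, 99, 98, 101, 94, 104, 108, 96, 107, 106]
[0.569818   0.20091372 1.44680186]
scene [0.56838425 0.20123996 1.44940443] [ 0.2 -0.3 -0.1 -0.1 -0.3  0.9  0.2 -0.6]
side [0.57214464 0.20066685 1.44020552] [-0.1 -0.9  0.3 -0.1 -0.5  0.2  0.3  0.9]
```

```bash
python3 - <<'E'
from vis import *; import pickle
from mv import met
im=pickle.load(open("w3.pkl","rb"))
q=np.array([(373.9,279.8),(378.6,180.1),(250.1,290),(245.,174.2)])
for zf in(.038,.041):
    M=np.array([(-.111,.045,.03),(-.111,-.045,.03),(0,.05,zf),(0,-.05,zf)])
    s=least_squares(lambda p:(proj(im,place(M,p))-q).ravel(),met,x_scale=[.01,.01,.1]); print(s.x,s.fun.round(1))
E
```

```text
[0.56730876 0.20127733 1.45119373] [-0.2  0.2 -0.7  0.5  1.1 -1.8 -0.1  0.8]
[0.56776184 0.20090458 1.44780104] [-0.1  0.  -0.1  0.4  0.5 -1.  -0.3  0.5]
```

```bash
sed -i 's/met=np.array(\[[^]]*\])/met=np.array([.569,.201,1.448])/' mv.py; cat >> mv.py <<'E'
def at(d):  # slide pose whose front edge is d beyond flap_edge
    c,s=np.cos(met[2]),np.sin(met[2]); return np.array([met[0]+(d-.065)*c,met[1]+(d-.065)*s,met[2]])
E
python3 - <<'E'
from mv import *
K=-1
r.move_ptp(*tcp(rnd,.08,K)); r.movel(tcp(rnd,.0,K)[0],velocity=.1)
r.grip(0,80); print("w",r.read_gripper_width(),r.read_grasp_force())
r.movel(tcp(rnd,.12,K)[0],velocity=.15)
r.move_ptp(*tcp(at(-.012),.10,K)); r.pause(.3); f0=r.read_force(); np.save("f0.npy",f0); print("f0",f0)
r.movel(tcp(at(-.012),.036,K)[0],velocity=.1)
for z in(.033,.031,.030,.029,.0285,.028):
    r.movel(tcp(at(-.012),z,K)[0],velocity=.03); r.pause(.1); f=r.read_force()-f0; print(z,f.round(2))
    if f[2]>4: break
d={n:r.get_image(n) for n in("scene","side","wrist")}; pickle.dump(d,open("im4.pkl","wb"))
from crop import crop
cv2.imwrite("pics/m4.png",np.hstack([crop(d["scene"]["pixels"],362,290,100,140,4),crop(d["side"]["pixels"],204,130,100,140,4)]))
print(r.read_time(),r.read_ee_pos(),tcp(at(-.012),z,K)[0])
E
```

```text
w 0.010956391920726023 80.07353782653809
f0 [-0.11480722  0.13055425 -1.57417866]
0.033 [ 0.65  0.55 -0.24]
0.031 [1.09 0.48 1.84]
0.03 [-0.25 -0.45  4.35]
21.3333 [0.55550782 0.08981995 0.21333436] [np.float64(0.5552813492617189), np.float64(0.08984335997376917), 0.213]
```

View pics/m4.png

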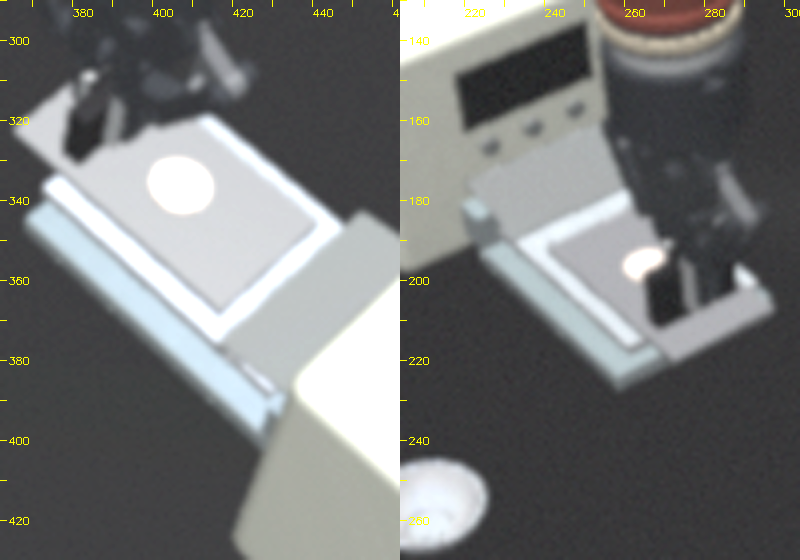

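The slide lies flat and centred on the bed, parallel to the flap. Its front corners in the scene view are at about (416,367) and (441,346), just short of the flap. I'll slide it in with the bed lightly pressed.

```bash
python3 - <<'E'
from mv import *
from vis import unproj
K=-1; f0=np.load("f0.npy")
im=pickle.load(open("im4.pkl","rb"))["scene"]; c,s=np.cos(met[2]),np.sin(met[2])
for u in((416.1,367.1),(441.1,345.9)):
    v=unproj(im,u,.034)[:2]-met[:2]; print("front corner d,y",c*v[0]+s*v[1],-s*v[0]+c*v[1])
rep=lambda n:print(n,(r.read_force()-f0).round(2),r.read_ee_pos().round(4))
r.movel(tcp(at(-.012),.0285,K)[0],velocity=.03); rep("pre")
for d in(-.004,.002,.010,.018,.025):
    r.movel(tcp(at(d),.0285,K)[0],velocity=.04); rep(d)
D={n:r.get_image(n) for n in("scene","side")}; pickle.dump(D,open("im5.pkl","wb"))
from crop import crop
cv2.imwrite("pics/m5.png",np.hstack([crop(D["scene"]["pixels"],362,290,100,140,4),crop(D["side"]["pixels"],204,130,100,140,4)]))
print(r.read_time())
E
```

```text
front corner d,y -0.012186360114552056 -0.03556351997596944
front corner d,y -0.009946607942535417 0.0321064194175852
pre [-0.18 -0.22  4.7 ] [0.5555 0.0898 0.2118]
-0.004 [ 0.27 -1.12  6.3 ] [0.5564 0.0981 0.2117]
0.002 [ 0.19 -0.76  6.5 ] [0.557  0.1041 0.2115]
0.01 [-0.57 -1.12  6.31] [0.558  0.1122 0.2115]
0.018 [-0.36  0.14  6.21] [0.559  0.1201 0.2115]
0.025 [-1.14 -0.72  6.31] [0.5598 0.127  0.2115]
23.3583
```

View pics/m5.png

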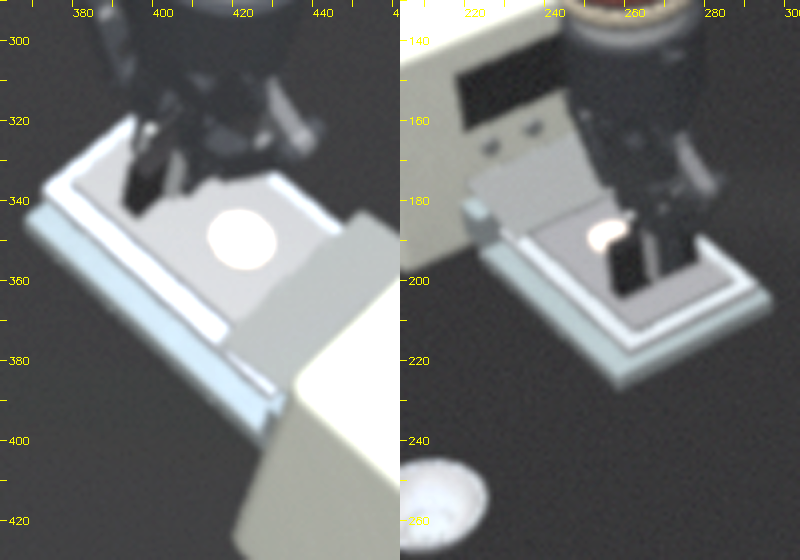

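The slide is under the flap, and the flap corners haven't moved ((452,343) in the scene view). Now I'll press it down.

```bash
python3 - <<'E'
from mv import *
K=-1; f0=np.load("f0.npy")
for z in(.0265,.025,.024,.023,.022,.021,.020):
    r.movel(tcp(at(.025),z,K)[0],velocity=.02); r.pause(.2); f=np.mean([r.read_force()-f0 for _ in range(5)],0); print(z,f.round(2),r.read_ee_pos().round(4),r.read_gripper_width())
    if f[2]>9.3: break
r.pause(.5); print(r.read_force()-f0,r.read_grasp_force(),r.read_torque())
D={n:r.get_image(n) for n in("scene","side")}; pickle.dump(D,open("im6.pkl","wb"))
from crop import crop
cv2.imwrite("pics/m6.png",np.hstack([crop(D["scene"]["pixels"],362,290,100,140,4),crop(D["side"]["pixels"],204,130,100,140,4)]))
print(r.read_time())
E
```

```text
0.0265 [-0.83 -0.1   7.21] [0.5598 0.1269 0.2098] 0.010965756713090627
0.025 [-1.9   0.43  8.32] [0.5599 0.1269 0.2085] 0.01067671324861579
0.024 [-3.23  0.47  9.2 ] [0.5599 0.1269 0.2077] 0.010829448058365866
0.023 [-2.36  0.6  10.47] [0.5599 0.1269 0.2068] 0.010858821832780738
[-2.26152501e+00  5.79404372e-03  8.81928953e+00] 80.92224955558777 [ 0.04110727  0.30026833 -0.01754299]
25.7583
```

View pics/m6.png

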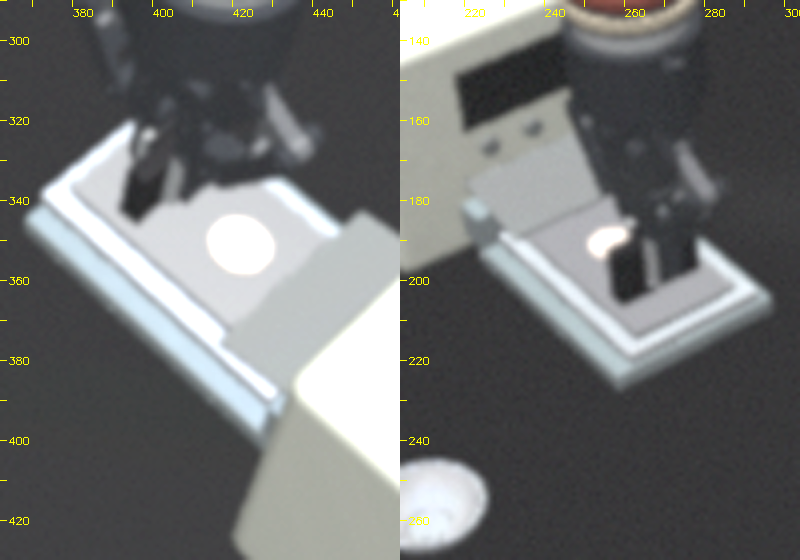

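The bed has sunk about 6 mm: force is about 9–10 N, the TCP has dropped about 7 mm since contact, and the bed corner has moved about 2 px. The flap is unmoved and the slide is flat and still gripped.

```bash
python3 -c "
from plant import r
print(r.hand_in())"
```

```text
the job is handed in; nothing more can be done
None
```

The job is handed in at about 26 s: slide_bar is flat in the reject tray and released, and slide_round is about 25 mm under the unmoved flap, still gripped and pressing the bed down about 6 mm, going by force and images.

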